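# Open the bottle carton and bring the marked bottle under the filling needle

### The job

Fold both flaps of the cardboard bottle carton outward until each leans at least 30 degrees past upright, and slide the carton along the bench so that the centre of the orange bottle cap inside it sits right under the needle of the filling stand. Keep the carton on the bench and upright, do not knock the filling stand, and leave the balance and the two bottles beside the work where they are.

Things in the scene. Friction and masses are not known exactly. Their poses are not given: they have to be found in the camera images.
- carton: Loose brown cardboard carton, 0.9 kg when full, outside 184 (x) x 128 (y) x 100 mm high without flaps, walls 8 mm, top closed only by two flaps. Origin: centre of its underside; x along its length, away from the robot (within 20 degrees), y left, z up. Four amber bottles stand firmly in it, centres at carton x 0 and +56, y +-28 mm; their caps, 34 mm wide, end 6 mm below the rim, three are white.
- mark (a point): Centre of the top of the orange cap (white dot on it): far row, left bottle, at carton (56, 28, 94.5) mm.
- carton_near (a point): Middle of the top rim of the carton's near end wall, at carton (-88, 0, 100) mm. Behind this 8 mm wall the box is empty (carton x from -84 to -30 mm, down to 6 mm above the bench), so the wall can be pinched from above and the carton dragged by it.
- flap_left (a joint): Left flap, hinged on the carton's left (+y) long rim, rad: 0 = shut, lying level over the box, 1.57 = upright, 3.14 = folded level outward, stops at 3.4. Hinge line along carton x at carton y = +62 mm, 100 mm above the bench. It starts ajar (0.6 to 1.05) and stays at any angle where it is left; about 1 N at its edge moves it.
- flap_right (a joint): The same for the flap hinged on the right (-y) long rim, hinge line at carton y = -62 mm. The free edges of the two ajar flaps leave a gap of at least 41 mm along the middle of the box. Swing a flap along its arc, upward first: a level push against the edge of a low flap can jam and tip the carton.
- flap_left_edge (a point): Middle of the free edge of the left flap. Flap: 178 mm along carton x, 50 mm wide from hinge to edge, 4 mm thick.
- flap_right_edge (a point): Middle of the free edge of the right flap, which has the same size as the left one.
- needle_tip (a point): Tip of the steel needle of the filling stand, 160 mm above the bench, pointing straight down; above it a clear and green syringe (36 mm wide clamp, top 310 mm above the bench).
- stand: Filling stand, fixed to the bench: white base 110 x 160 mm, 22 mm high, and a steel column 320 mm high, both centred 165 mm beyond the needle (along its x, away from the robot within 9 degrees), with a bar at 245 mm height that reaches back to the syringe. Origin: on the bench right below the needle tip.
- balance: Bystander: white laboratory balance with blue feet, 190 x 170 x 61 mm, on the right. Origin: centre of its underside.
- dropper: Bystander: small amber bottle, 44 mm diameter, 110 mm high, on the left. Origin: centre of its underside.
- media: Bystander: clear glass jar with an orange label, 80 mm diameter, 150 mm high, on the left. Origin: centre of its underside.
Mind the look-alikes: they are no part of the job. What is meant by the carton is not pink, and is the larger of those in its own colour.

How it is judged:
At the end, for the whole second after the job is handed in: Both flaps stand beyond 2.05 rad (at least about 28 degrees past upright, outward), the centre of the orange cap is within 12 mm of the point under the needle tip (measured level), and the carton rests flat on the bench, upright (within 0.05 rad), still and released (value of joint each of flap_left, flap_right above 2.05 rad and horizontal distance between mark and needle_tip below 0.012 m and height (world z) of carton below 0.006 m and angle between carton's own z axis and vertical below 0.05 rad and linear speed of carton below 0.01 m/s); the robot touches nothing.
It fails at once if the carton is lifted off the bench (more than 25 mm) (height (world z) of carton above 0.025 m).
It fails at once if the carton is tipped (more than 0.3 rad) (angle between carton's own z axis and vertical above 0.3 rad).
It fails at once if the filling stand is knocked (more than 5 N) (contact force between stand and anything else above 5 N).
It fails at once if the balance or one of the two bottles beside the work is moved (more than 20 mm) (distance of any of balance, dropper, media from where it was at the start of the episode above 0.02 m).
It also fails if it takes over 58 s, if anything falls off the work surface, if the arm or the gripper's body presses on something with over 40 N, if the wrist force passes 120 N, or if a joint passes its speed limit or range.

### The arm

A 6-joint arm with a two-finger parallel gripper is mounted at the origin on the work surface. World frame = base frame: x ahead of the robot, y to its left, z up, the work surface at z = 0. Lengths are in m, angles in rad, forces in N, time in s.
With the tool pointing down it reaches from about 0.35 to 0.775 m from the base axis. Payload 5.5 kg.
Tool frame: the origin (TCP) lies between the finger pads; the fingertips stand env.nose_length ahead of it and the grasp point (between the pads) lies 8 mm behind it (env.nose_length is the distance from the TCP to the fingertips, in m); z points along the fingers, y is the direction in which the jaws open and shut (so a half turn about z gives the same grasp; the last joint's range is limited). The gripper opens to 85 mm and grips with 20 to 120 N. Pads are 22 mm wide; open, the fingers measure 114 mm over their backs; the gripper's body (76 mm by 85 mm) begins 54 mm behind the grasp point. The pads swing forward as they close: fully open they stand 13 mm farther back than shut.
Start: joints at [0.986, 0.313, 0.046, 1.304, 0, 1.431], TCP at [0.247, 0.519, 0.242] pointing down, gripper open.
Joint ranges: [-2.76, 2.76], [-0.86, 1.69], [-1.03, 1.26], [-2.2, 2.34], [-1.47, 1.5], [-3.14, 3.14]. Speed limits (rad/s): [2.57, 2.57, 3.14, 3.14, 3.14, 3.14].

### API

Orientations are given as a unit quaternion [w, x, y, z].
In Python, from workcell import env gives the robot as it stands. The module is installed in compiled form; this text tells all that it offers.
- The arm moves only by the shell command python3 -m creep 'ROWS' [FORCE]. ROWS is a JSON object of lists of equal length, an entry for each row: "hand": the finger opening in mm, from 0 to 85.4; "delta_pos": the shift along the tool's x, y, z scaled (see below), a list of three; "turn": the turn about the tool's z scaled (see below). In form: {"hand": [hand, ...], "delta_pos": [[dx, dy, dz], ...], "turn": [turn, ...]}. A call has exactly 5 rows; each row shifts and turns the commanded pose from where the row before left it, along the tool's axes as they then stand; what a row does not reach is not made up. The controller multiplies each number of a shift by 0.8 m and each number of a turn by 5 degrees. A row lasts 1/12 s, in which the tool goes at most 41.7 mm and 7.16 degrees, less where a joint would pass 70% of its speed; a pose out of reach is approached as far as the arm can. A call with a number of a shift or a turn outside -1 to 1 is refused whole. A call with a gripper value outside its range is refused whole. The fingers move at their own pace and stop on an object; FORCE is the grip in N (left out, the last holds). Time passes only in rows, so rows that do not move let the fingers close, or fill a call up. It gives the time, the measured TCP pose, the force and the opening at its end, in the units of the state.
- env.get_state(): the state, without advancing time (a new reading comes with each control period).
- env.read_camera(name): name is "scene" or "top"; returns a dict with "pixels" (384x512x3 uint8, red, green, blue), "depth" (384x512 float32, m along the optical axis (not along the pixel's ray), 0 where there is no reading), "fx", "fy", "cx", "cy" (pixels), "origin" and "orientation" of the camera in the world. Camera axes: x right, y down, z forward; pixel columns grow to the right and rows downward; lengths in m; the calibration is good to about 2 mm. A picture is of the moment at which its call begins.
- env.hand_in(): hands the job in, once; it reports no verdict.
Trained networks look in the newest picture that a camera, given by its name, has taken for a name from the list of things; names that differ only in an ending like _2 or _b are one class to them, and where a whole thing is asked for, a point or a joint stands for the part that bears it (a point fixed in the world has none). Each returns a list of dicts, best first, with "score" (0 to 1); they miss things now and then, are a little off and sometimes report something else, mostly with a low value. They report only what shows in the picture. A call takes as long as a camera call. They do not tell look-alikes from the thing itself.
- env.find_in(camera, target): "location" ([row, column] in pixels, amid what is visible of it).
- env.pinpoint(camera, target): "location" ([row, column] in pixels: a listed point, or the origin of a listed thing).
The state is a dict: "clock": time; "joint_pos": joint angles; "qvel": joint speeds; "tau": joint torques, N m; "tcp_pos": TCP position; "orientation": TCP orientation; "wrist_force": force on the tool from outside, world axes, zero at the start; "ft_torque": the same for the moment, N m; "finger_gap": finger opening in m.
Only numpy, scipy, OpenCV 4.12 (cv2) and the standard library are available. Lean on these libraries where they do the work, as an engineer would, in place of code of your own. Each camera call takes 0.05 s, during which the arm holds its last target.

## Working session

There is one attempt and no reset: what is moved stays moved. The work goes in short steps, Python scripts to look and compute and a shell command to move; the robot and the scene stay as the last step left them, time stands still between calls to the robot, and variables do not carry over. Pictures are saved under pics/ and viewed, and the job is handed in when it is done.

```bash
mkdir -p pics
cat > h.py <<'E'
import numpy as np, cv2
from workcell import env
from scipy.spatial.transform import Rotation as R
def Rq(q): return R.from_quat([q[1],q[2],q[3],q[0]]).as_matrix()
def cam(n):
    c=env.read_camera(n); c['M']=Rq(c['orientation']); return c
def w(c,r,col,d=None):
    d=c['depth'][int(round(r)),int(round(col))] if d is None else d
    p=np.array([(col-c['cx'])/c['fx']*d,(r-c['cy'])/c['fy']*d,d]); return c['M']@p+np.array(c['origin'])
def wz(c,r,col,z):
    v=c['M']@np.array([(col-c['cx'])/c['fx'],(r-c['cy'])/c['fy'],1]); o=np.array(c['origin']); return o+v*(z-o[2])/v[2]
def cloud(c):
    H,W=c['depth'].shape; u,v=np.meshgrid(np.arange(W),np.arange(H)); d=c['depth']
    P=np.stack([(u-c['cx'])/c['fx']*d,(v-c['cy'])/c['fy']*d,d],-1)@c['M'].T+np.array(c['origin']); P[d==0]=np.nan; return P
def px(c,p):
    q=c['M'].T@(np.array(p)-np.array(c['origin'])); return q[1]/q[2]*c['fy']+c['cy'], q[0]/q[2]*c['fx']+c['cx']
def save(c,f,crop=None,s=1):
    im=c['pixels'][:,:,::-1]
    if crop: im=im[crop[0]:crop[1],crop[2]:crop[3]]
    cv2.imwrite('pics/'+f,cv2.resize(im,None,fx=s,fy=s,interpolation=cv2.INTER_CUBIC))
E
python3 - <<'E'
from h import *
np.set_printoptions(precision=4,suppress=True)
print(env.get_state(), env.nose_length)
for n in ['scene','top']:
    c=cam(n); save(c,n+'0.png',s=1.5); print(n,c['origin'],c['orientation'],c['fx'])
    for t in ['carton','mark','carton_near','flap_left_edge','flap_right_edge','needle_tip','stand','balance','dropper','media']:
        for d in env.pinpoint(n,t)[:4]:
            r,cc=d['location']; print(t,round(d['score'],2),np.round([r,cc],1), end=' ')
            if 0<=r<383.5 and 0<=cc<511.5: print(w(c,r,cc))
            else: print()
E
```

```text
{'clock': 0.0, 'joint_pos': array([0.9864, 0.314 , 0.045 , 1.3036, 0.    , 1.4312]), 'qvel': array([-0.0003, -0.0001,  0.0004, -0.0012,  0.0006, -0.0008]), 'tau': array([ -0.0003, -48.0625,  29.8534,   0.0194,  -0.0002,  -0.    ]), 'tcp_pos': array([0.2471, 0.5186, 0.2414]), 'orientation': array([-0.0003,  0.2206,  0.9754, -0.0009]), 'wrist_force': array([ 0.0008, -0.1985, -0.2725]), 'ft_torque': array([-0.0061,  0.0419, -0.0694]), 'finger_gap': 0.0856198874814157} 0.011
scene [0.8328 0.6414 1.062 ] [-0.0892  0.2302  0.9149 -0.3193] 411.60958408789105
carton 0.82 [170.3 191.4] [ 0.5755 -0.231   0.0545]
carton 0.71 [145.5 257.8] [ 0.334  -0.222   0.0637]
carton 0.69 [209.4 229.6] [ 0.5461 -0.008   0.0901]
mark 0.95 [119.7 276. ] [ 0.2387 -0.2665  0.1055]
mark 0.89 [159.3 175.4] [ 0.6073 -0.2844  0.072 ]
mark 0.72 [202.2 215.3] [ 0.5816 -0.0252  0.1267]
carton_near 0.91 [160.8 205.4] [ 0.5242 -0.2305  0.0746]
carton_near 0.9 [177.9 251.8] [ 0.4529 -0.0457  0.1416]
carton_near 0.69 [124.  233.2] [ 0.3286 -0.4231 -0.0022]
flap_left_edge 0.77 [160.6 187.2] [ 0.576  -0.2593  0.0739]
flap_l
[... 814 characters left out ...]
-0.267   0.0736]
carton_near 0.89 [213.6 266.4] [ 0.4336 -0.0843  0.095 ]
carton_near 0.82 [187.3 321.3] [ 0.5161 -0.2498  0.0713]
carton_near 0.74 [234.8 348.2] [ 0.3756 -0.3222  0.0986]
flap_left_edge 0.88 [265.3 333.5] [ 0.2869 -0.2805  0.0929]
flap_left_edge 0.86 [183.1 252.6] [ 0.5233 -0.0427  0.0908]
flap_left_edge 0.83 [170.  330.2] [ 0.5774 -0.2885  0.018 ]
flap_right_edge 0.8 [258.2 329.2] [ 0.3081 -0.2654  0.1052]
flap_right_edge 0.74 [181.8 272.6] [ 0.3927 -0.026   1.2038]
flap_right_edge 0.68 [172.  333.3] [ 0.5633 -0.2863  0.07  ]
balance 0.76 [165.9 396.8] [ 0.587  -0.4836  0.0575]
dropper 0.69 [209.  114.9] [0.4415 0.37   0.0656]
media 0.97 [151.8 105.6] [0.6108 0.3972 0.0892]
```

View pics/scene0.png

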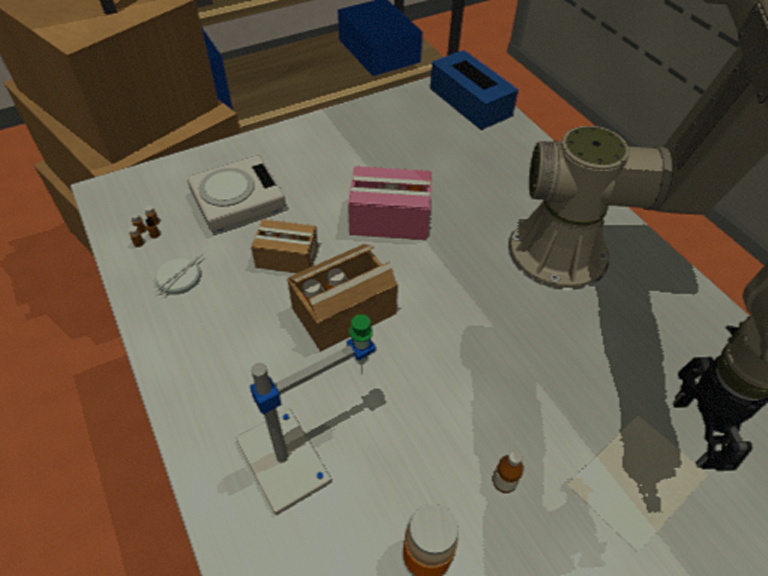

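View pics/top0.png

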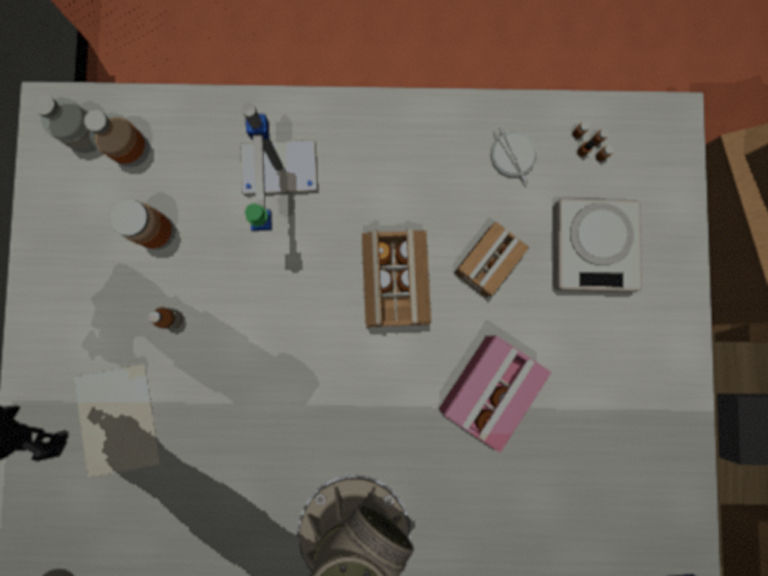

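Brown carton candidates in top0 (1.5x px): pink one at (495,393), small brown at (492,260), larger brown at (397,280). The larger brown one fits ("not pink, larger in its own colour"). I'll confirm it in an enlarged crop and measure.

Run:
```python
from h import *
np.set_printoptions(precision=4,suppress=True)
c=cam('top'); s=cam('scene')
np.savez('t0.npz',**{k:c[k] for k in c}); np.savez('s0.npz',**{k:s[k] for k in s})
a=cv2.resize(c['pixels'][125:230,150:300,::-1],None,fx=5,fy=5,interpolation=cv2.INTER_CUBIC)
cv2.imwrite('pics/t1.png',a)
save(s,'s1.png',(150,260,180,290),5)
P=cloud(c)
d=P.reshape(-1,3)
b=d[(d[:,0]>.38)&(d[:,0]<.64)&(d[:,1]>-.16)&(d[:,1]<.02)&(d[:,2]>.06)&(d[:,2]<.2)]
print(len(b), b.min(0), b.max(0), cv2.minAreaRect(b[:,:2].astype(np.float32)))
# cross section profile at several x
for x in [.43,.46,.5,.53,.57]:
    q=b[abs(b[:,0]-x)<.003]; q=q[np.argsort(q[:,1])]; print(x); print(np.round(q[::max(1,len(q)//18),1:]*1000).astype(int).tolist())
P=cloud(s).reshape(-1,3)
b=P[(P[:,0]>.45)&(P[:,0]<.8)&(P[:,1]>.03)&(P[:,1]<.25)&(P[:,2]>.14)]
for z in np.arange(.14,.34,.01):
    q=b[abs(b[:,2]-z)<.005]
    if len(q): print(round(z,3),len(q),q.min(0)[:2],q.max(0)[:2],np.median(q,0)[:2])
```

```text
2068 [ 0.4229 -0.1441  0.06  ] [ 0.6134 -0.0071  0.1473] ((0.5180792212486267, -0.07534529268741608), (0.18465186655521393, 0.12871423363685608), 3.355276346206665)
0.43
[[-144, 101], [-134, 110], [-127, 98], [-119, 126], [-113, 129], [-108, 70], [-103, 99], [-99, 75], [-95, 99], [-89, 99], [-83, 101], [-74, 96], [-68, 103], [-60, 98], [-54, 101], [-47, 145], [-42, 136], [-33, 121], [-27, 116], [-19, 106]]
0.46
[[-141, 103], [-137, 107], [-134, 110], [-131, 109], [-128, 115], [-125, 119], [-122, 117], [-119, 118], [-116, 120], [-113, 126], [-109, 132], [-107, 128], [-106, 131], [-104, 133], [-44, 139], [-41, 139], [-38, 137], [-36, 132], [-33, 127], [-30, 125], [-27, 118], [-24, 117], [-21, 114], [-18, 107], [-18, 109], [-15, 104]]
0.5
[[-140, 103], [-137, 107], [-131, 111], [-124, 119], [-119, 117], [-112, 125], [-106, 129], [-100, 130], [-90, 66], [-57, 66], [-53, 81], [-50, 92], [-43, 137], [-38, 136], [-32, 131], [-26, 119], [-23, 117], [-18, 110]]
0.53
[[-137, 101], [-134, 107], [-128, 110], [-124, 117], [-118, 118], [-115, 120], [-112, 127], [-106, 125], [-103, 130], [-97, 129]
[... 781 characters left out ...]
708 0.185 ] [0.7617 0.183 ]
0.21 22 [0.5901 0.1575] [0.7667 0.1851] [0.6811 0.1789]
0.22 17 [0.5902 0.1645] [0.6071 0.175 ] [0.5988 0.1726]
0.23 26 [0.5897 0.1648] [0.7779 0.1937] [0.7615 0.1909]
0.24 125 [0.5801 0.1477] [0.7782 0.1932] [0.705  0.1771]
0.25 517 [0.5782 0.1458] [0.7781 0.1932] [0.6664 0.172 ]
0.26 155 [0.5802 0.1508] [0.778 0.194] [0.745  0.1751]
0.27 107 [0.5899 0.1577] [0.7767 0.1925] [0.7602 0.1808]
0.28 31 [0.5783 0.1575] [0.7708 0.1861] [0.7578 0.1816]
0.29 128 [0.5784 0.1469] [0.7711 0.1841] [0.6026 0.1706]
0.3 25 [0.7508 0.1767] [0.7715 0.186 ] [0.7615 0.1827]
0.31 137 [0.5824 0.1491] [0.7708 0.1853] [0.5992 0.167 ]
0.32 84 [0.7503 0.165 ] [0.771 0.185] [0.7606 0.1759]
```

View pics/t1.png

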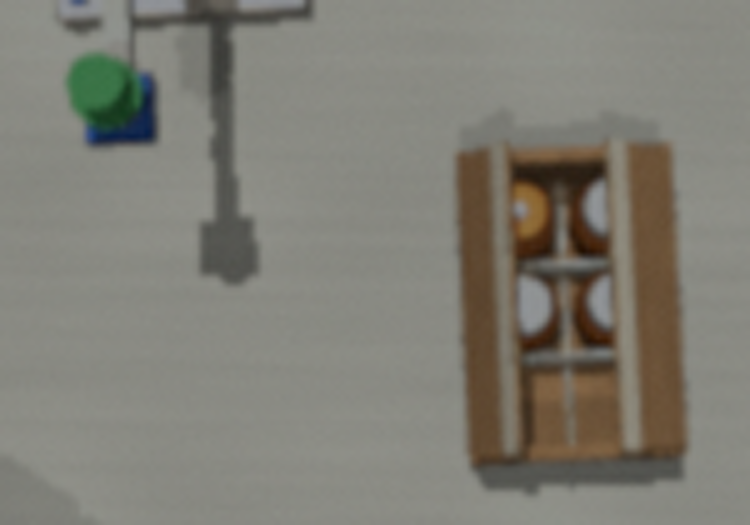

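View pics/s1.png

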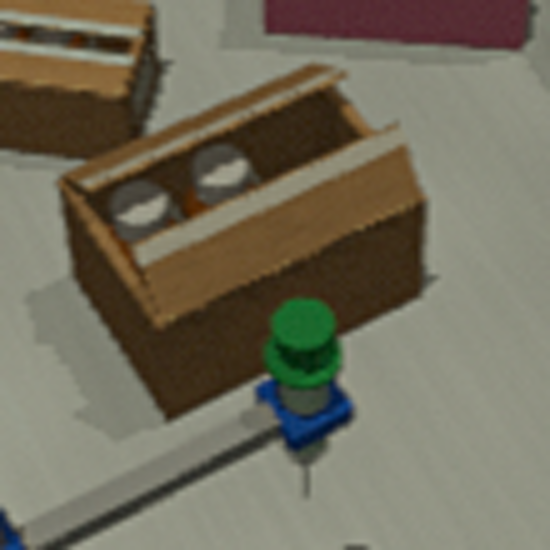

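Crop confirms it: the larger brown carton with the orange cap (white dot at t1 px (521,210), i.e. image ~(167,254)) at far left; the needle tip is at s1 px (307,497).

```bash
cat >> h.py <<'E'
import json
def plan(p,yaw,n,tol=None):
    """p target xyz, yaw: world angle (deg) of tool y axis; prints calls of 5 rows"""
    s=env.get_state(); M=Rq(s['orientation']); pos=np.array(s['tcp_pos']); 
    y0=np.degrees(np.arctan2(M[1,1],M[0,1])); dy=(yaw-y0+180)%360-180
    rows=[];Y=y0;cur=pos.copy();p=np.array(p)
    for i in range(n):
        t=-dy/n/5; t=round(t,2)
        want=(p-cur)/(n-i); a=np.radians(Y); ty=np.array([np.cos(a),np.sin(a),0]); tx=np.array([-ty[1],ty[0],0])
        d=np.array([want@tx,want@ty,-want[2]])/.8; d=np.round(d,3)
        cur=cur+.8*(d[0]*tx+d[1]*ty-d[2]*np.array([0,0,1])); Y-=t*5
        rows.append((d.tolist(),t))
    for k in range(0,n,5):
        print('dp',json.dumps([r[0] for r in rows[k:k+5]]),'turn',[r[1] for r in rows[k:k+5]])
    print('from',np.round(pos,4),round(y0,2),'end',cur,Y)
def st():
    s=env.get_state(); M=Rq(s['orientation'])
    print('t',round(s['clock'],2),'tcp',np.round(s['tcp_pos'],4),'yaw',round(np.degrees(np.arctan2(M[1,1],M[0,1])),2),'tilt',round(np.degrees(np.arccos(-M[2,2])),2),'F',np.round(s['wrist_force'],1),'gap',round(s['finger_gap'],4),'q',np.round(s['joint_pos'],2))
E
python3 - <<'E'
from h import *
M=Rq(env.get_state()['orientation']); print(M.round(3))
s=dict(np.load('s0.npz')); c=dict(np.load('t0.npz'))
print('needle',wz(s,249.4,241.4,.16), wz(s,249.2,242,.16))
print('cap',wz(c,167,254.2,.0945))
P=cloud(c); 
# rim corners from crop: outer corners
for n,(x,y) in dict(fl=(460,152),fr=(670,145),nr=(686,455),nl=(476,465)).items(): print(n,wz(c,125+y/5,150+x/5,.1))
plan((.461,-.079,.24),3.5,20)
E
python3 -m creep 2>&1 | head -5
```

```text
[[-0.903  0.43   0.   ]
 [ 0.43   0.903  0.   ]
 [-0.     0.    -1.   ]]
needle [0.59574886 0.16417515 0.16      ] [0.59414883 0.16437051 0.16      ]
cap [ 0.57093993 -0.04668141  0.0945    ]
fl [ 0.6040963  -0.01008598  0.1       ]
fr [ 0.6101984  -0.13406766  0.1       ]
nr [ 0.4274028  -0.14464329  0.1       ]
nl [ 0.41970349 -0.02242431  0.1       ]
dp [[-0.028, -0.028, 0.0], [-0.03, -0.026, 0.0], [-0.031, -0.025, 0.0], [-0.032, -0.023, 0.0], [-0.033, -0.021, 0.0]] turn [np.float64(0.61), np.float64(0.61), np.float64(0.61), np.float64(0.61), np.float64(0.61)]
dp [[-0.035, -0.02, 0.0], [-0.035, -0.018, 0.0], [-0.036, -0.016, 0.0], [-0.037, -0.014, 0.0], [-0.038, -0.012, 0.0]] turn [np.float64(0.61), np.float64(0.61), np.float64(0.61), np.float64(0.61), np.float64(0.61)]
dp [[-0.039, -0.01, 0.0], [-0.039, -0.008, 0.0], [-0.039, -0.006, 0.0], [-0.04, -0.003, 0.0], [-0.04, -0.001, 0.0]] turn [np.float64(0.61), np.float64(0.61), np.float64(0.61), np.float64(0.61), np.float64(0.61)]
dp [[-0.04, 0.001, 0.001], [-0.039, 0.003, 0.0], [-0.039, 0.005, 0.001], [-0.039, 0.006, 0.0], [-0.039, 0.009, 0.001]] turn [np.float64(0.61), np.float64(0.61), np.float64(0.61), np.float64(0.61), np.float64(0.61)]
from [0.2474 0.5191 0.2423] 64.52 end [ 0.46100815 -0.07887966  0.23994395] 3.515251248773433
invalid input
```

```bash
python3 -m creep '{"hand":[0,0,0,0,0],"delta_pos":[[-0.028,-0.028,0],[-0.03,-0.026,0],[-0.031,-0.025,0],[-0.032,-0.023,0],[-0.033,-0.021,0]],"turn":[0.61,0.61,0.61,0.61,0.61]}' 60
python3 -m creep '{"hand":[0,0,0,0,0],"delta_pos":[[-0.035,-0.02,0],[-0.035,-0.018,0],[-0.036,-0.016,0],[-0.037,-0.014,0],[-0.038,-0.012,0]],"turn":[0.61,0.61,0.61,0.61,0.61]}'
python3 -m creep '{"hand":[0,0,0,0,0],"delta_pos":[[-0.039,-0.01,0],[-0.039,-0.008,0],[-0.039,-0.006,0],[-0.04,-0.003,0],[-0.04,-0.001,0]],"turn":[0.61,0.61,0.61,0.61,0.61]}'
python3 -m creep '{"hand":[0,0,0,0,0],"delta_pos":[[-0.04,0.001,0.001],[-0.039,0.003,0],[-0.039,0.005,0.001],[-0.039,0.006,0],[-0.039,0.009,0.001]],"turn":[0.61,0.61,0.61,0.61,0.61]}'
python3 - <<'E'
from h import *
st()
plan((.461,-.079,.24),3.5,5)
plan((.461,-.077,.118),3.5,5)
E
```

```text
clock: 1.62
tcp_pos: [0.3012, 0.369, 0.2423]
orientation: [0.0, 0.349, 0.937, 0.0]
wrist_force: [1.3, -0.5, 0.4]
finger_gap: 0.0254
clock: 2.03
tcp_pos: [0.3538, 0.2191, 0.2425]
orientation: [0.0, 0.47, 0.882, 0.0]
wrist_force: [0.6, 0.3, -1.0]
finger_gap: 0.0001
clock: 2.45
tcp_pos: [0.408, 0.0687, 0.2426]
orientation: [0.0, 0.583, 0.812, 0.0]
wrist_force: [-0.1, -0.7, -0.6]
finger_gap: -0.0006
clock: 2.87
tcp_pos: [0.4613, -0.0805, 0.2402]
orientation: [0.0, 0.686, 0.727, 0.0]
wrist_force: [-0.2, -0.1, 0.7]
finger_gap: 0.0004
t 2.87 tcp [ 0.4613 -0.0805  0.2402] yaw 3.35 tilt 0.04 F [-0.2 -0.1  0.7] gap 0.0004 q [-0.34  0.11 -0.22  1.24  0.    1.17]
dp [[0.0, -0.0, 0.0], [0.0, -0.0, 0.0], [0.001, -0.0, 0.0], [0.0, -0.0, 0.0], [0.001, -0.0, 0.0]] turn [np.float64(-0.01), np.float64(-0.01), np.float64(-0.01), np.float64(-0.01), np.float64(-0.01)]
from [ 0.4613 -0.0805  0.2402] 3.35 end [ 0.46116275 -0.07890125  0.24016834] 3.5993807066671226
dp [[0.001, -0.0, 0.031], [0.001, -0.0, 0.03], [0.001, -0.0, 0.031], [0.001, -0.0, 0.03], [0.0, -0.0, 0.031]] turn [np.float64(-0.01), np.float64(-0.01), np.float64(-0.01), np.float64(-0.01), np.float64(-0.01)]
from [ 0.4613 -0.0805  0.2402] 3.35 end [ 0.46106928 -0.07730398  0.11776834] 3.5993807066671226
```

```bash
python3 -m creep '{"hand":[0,0,0,0,0],"delta_pos":[[0.001,0,0.031],[0.001,0,0.03],[0.001,0,0.031],[0.001,0,0.03],[0,0,0.031]],"turn":[0,0,0,0,0]}'
python3 -m creep '{"hand":[0,0,0,0,0],"delta_pos":[[0.012,0,-0.005],[0.012,0,-0.005],[0.009,0,-0.006],[0.009,0,-0.006],[0.012,0,0]],"turn":[0,0,0,0,0]}'
python3 -m creep '{"hand":[0,0,0,0,0],"delta_pos":[[0.012,0,0],[0.012,0,0],[0.012,0,0],[0.012,0,0],[0.006,0,0]],"turn":[0,0,0,0,0]}'
python3 - <<'E'
from h import *
st()
c=cam('top'); save(c,'t2.png',(100,250,130,330),4); save(cam('scene'),'s2.png',(130,260,150,300),5)
E
```

```text
clock: 3.28
tcp_pos: [0.4609, -0.0758, 0.1167]
orientation: [0.0, 0.685, 0.728, 0.0]
wrist_force: [-1.2, 0.4, 0.2]
finger_gap: -0.0
clock: 3.7
tcp_pos: [0.4601, -0.0322, 0.1382]
orientation: [0.002, 0.685, 0.729, 0.001]
wrist_force: [-0.7, -1.2, 0.9]
finger_gap: 0.0
clock: 4.12
tcp_pos: [0.455, 0.0121, 0.135]
orientation: [-0.0, 0.685, 0.729, 0.0]
wrist_force: [1.0, -1.5, 0.3]
finger_gap: 0.0002
t 4.12 tcp [0.455  0.0121 0.135 ] yaw 3.58 tilt 0.05 F [ 1.  -1.5  0.3] gap 0.0002 q [-0.15  0.15 -0.44  0.98  0.    1.36]
```

View pics/t2.png

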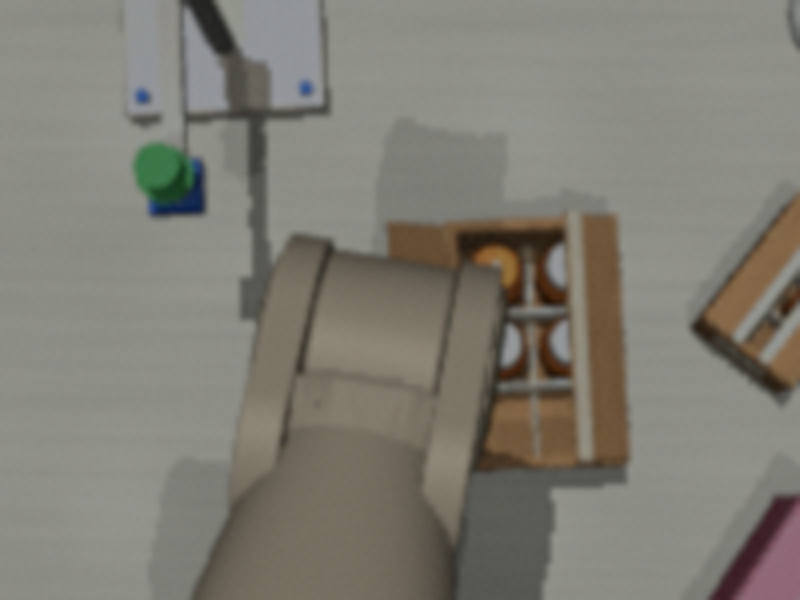

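View pics/s2.png

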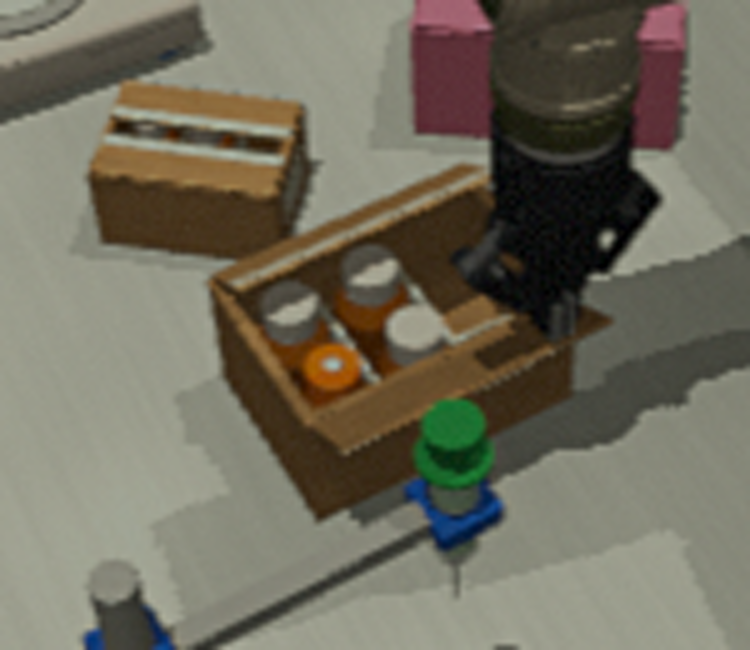

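```bash
python3 -m creep '{"hand":[0,0,0,0,0],"delta_pos":[[-0.028,0,0],[-0.028,0,0],[-0.028,0,0.014],[-0.027,0,0.014],[0,0,0]],"turn":[0,0,0,0,0]}'
python3 -m creep '{"hand":[0,0,0,0,0],"delta_pos":[[-0.012,0,0],[-0.009,0,-0.008],[-0.009,0,-0.008],[-0.01,0,-0.005],[-0.01,0,-0.005]],"turn":[0,0,0,0,0]}'
python3 -m creep '{"hand":[0,0,0,0,0],"delta_pos":[[-0.012,0,0],[-0.012,0,0],[-0.012,0,0],[-0.012,0,0],[-0.012,0,0]],"turn":[0,0,0,0,0]}'
python3 - <<'E'
from h import *
st()
c=cam('top'); save(c,'t3.png',(100,250,130,330),4); save(cam('scene'),'s3.png',(130,260,150,300),5)
E
```

```text
clock: 4.63
tcp_pos: [0.4606, -0.0808, 0.1109]
orientation: [-0.001, 0.686, 0.727, -0.001]
wrist_force: [0.5, 0.2, -0.3]
finger_gap: -0.0004
clock: 5.05
tcp_pos: [0.464, -0.1185, 0.1347]
orientation: [0.001, 0.685, 0.729, 0.0]
wrist_force: [-0.8, 0.8, -0.1]
finger_gap: -0.0005
clock: 5.47
tcp_pos: [0.4662, -0.1668, 0.1332]
orientation: [-0.0, 0.685, 0.728, -0.0]
wrist_force: [0.6, 0.9, 0.1]
finger_gap: 0.0003
t 5.47 tcp [ 0.4662 -0.1668  0.1332] yaw 3.51 tilt 0.03 F [0.6 0.9 0.1] gap 0.0003 q [-0.51  0.22 -0.35  1.   -0.    1.  ]
```

View pics/t3.png

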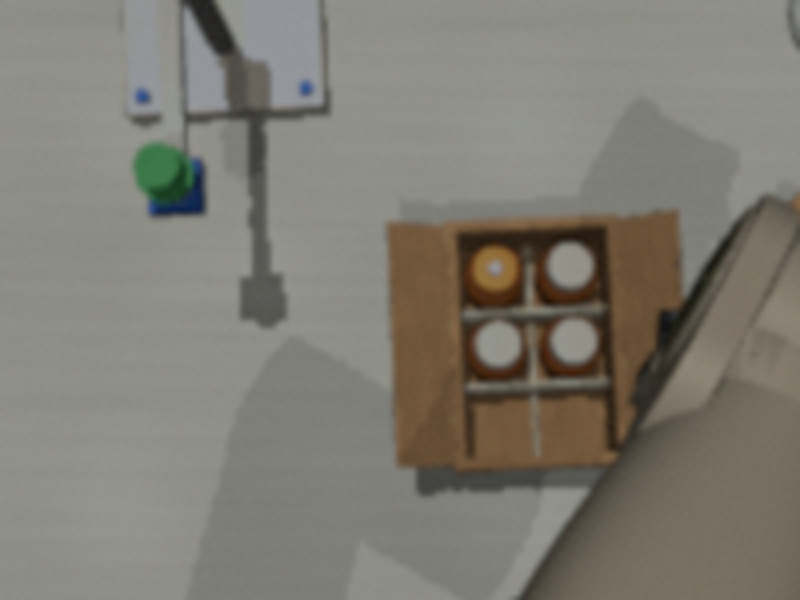

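View pics/s3.png

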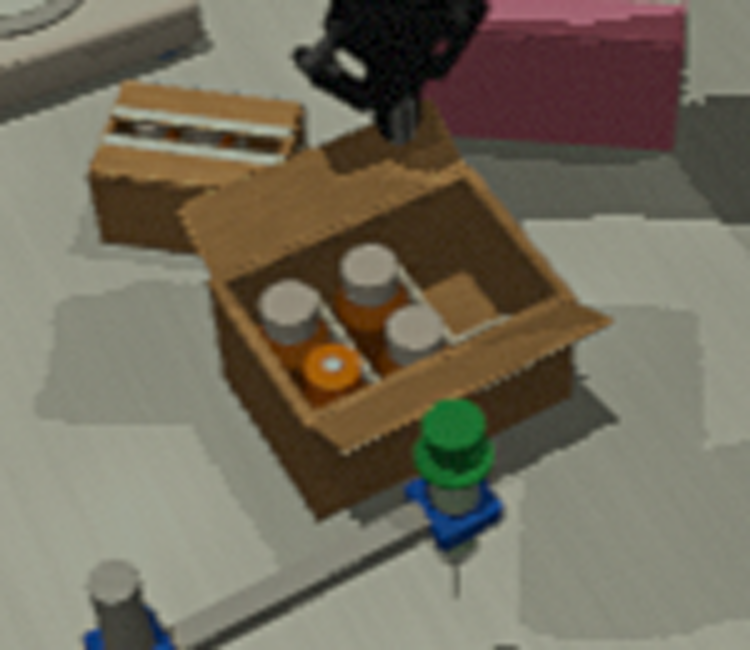

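```bash
cat >> h.py <<'E'
def pose(c,verbose=True):
    """cap circle centres from top image -> carton pose"""
    pass
E
python3 - <<'E'
from h import *
c=cam('top')
pts=[(495,267),(570,265),(498,343),(573,341)]; mod=np.array([[56,28],[56,-28],[0,28],[0,-28]])/1000
W=np.array([wz(c,100+y/4,130+x/4,.0945)[:2] for x,y in pts]); print(W)
A=(mod[:,0]+1j*mod[:,1]); B=W[:,0]+1j*W[:,1]
a=np.sum((B-B.mean())*np.conj(A-A.mean())); th=np.angle(a); o=B.mean()-np.exp(1j*th)*A.mean()
print('yaw',np.degrees(th),'scale',abs(a)/np.sum(abs(A-A.mean())**2),'origin',o,'near',o+np.exp(1j*th)*-.088,'mark',o+np.exp(1j*th)*A[0])
n=o+np.exp(1j*th)*-.088
P=cloud(c); 
for r in range(205,222,1):
    print(r,[tuple(np.round(P[r,k]*1000).astype(int)) for k in (255,262)])
st()
plan((n.real,n.imag,.19),np.degrees(th),10)
E
```

```text
[[ 0.57166675 -0.04533941]
 [ 0.57401798 -0.1008184 ]
 [ 0.51514334 -0.04832567]
 [ 0.5174775  -0.10356481]]
yaw 2.6654502814675154 scale 1.0001089108706684 origin (0.5166066866295186-0.07581418759511092j) near (0.428701893931389-0.07990654885712964j) mark (0.5712439852176859-0.04524025093351234j)
205 [(np.int64(464), np.int64(-53), np.int64(5)), (np.int64(464), np.int64(-75), np.int64(8))]
206 [(np.int64(461), np.int64(-53), np.int64(3)), (np.int64(461), np.int64(-75), np.int64(7))]
207 [(np.int64(457), np.int64(-53), np.int64(3)), (np.int64(458), np.int64(-75), np.int64(6))]
208 [(np.int64(454), np.int64(-53), np.int64(5)), (np.int64(455), np.int64(-75), np.int64(3))]
209 [(np.int64(451), np.int64(-53), np.int64(8)), (np.int64(451), np.int64(-75), np.int64(6))]
210 [(np.int64(448), np.int64(-53), np.int64(9)), (np.int64(448), np.int64(-75), np.int64(7))]
211 [(np.int64(445), np.int64(-53), np.int64(2)), (np.int64(445), np.int64(-75), np.int64(4))]
212 [(np.int64(441), np.int64(-53), np.int64(5)), (np.int64(442), np.int64(-75), np.int64(7))]
213 [(np.int64(438), np.int64(-53), np.in
[... 798 characters left out ...]
 np.int64(-76), np.int64(-2))]
t 5.62 tcp [ 0.4664 -0.167   0.1333] yaw 3.43 tilt 0.02 F [ 0.3 -0.3  0. ] gap 0.0 q [-0.51  0.22 -0.35  1.   -0.    1.01]
dp [[0.011, -0.004, -0.007], [0.011, -0.004, -0.007], [0.011, -0.004, -0.007], [0.011, -0.004, -0.007], [0.011, -0.004, -0.007]] turn [np.float64(0.02), np.float64(0.02), np.float64(0.02), np.float64(0.02), np.float64(0.02)]
dp [[0.011, -0.004, -0.007], [0.011, -0.004, -0.007], [0.011, -0.004, -0.007], [0.012, -0.005, -0.007], [0.011, -0.004, -0.008]] turn [np.float64(0.02), np.float64(0.02), np.float64(0.02), np.float64(0.02), np.float64(0.02)]
from [ 0.4664 -0.167   0.1333] 3.43 end [ 0.42903597 -0.08000471  0.19009296] 2.4250423138468133
```

```bash
python3 -m creep '{"hand":[0,0,50,50,50],"delta_pos":[[0,0,-0.035],[0,0,-0.036],[0.028,-0.01,0],[0.028,-0.01,0],[0.027,-0.01,0]],"turn":[0,0,0,0.1,0.1]}'
python3 -m creep '{"hand":[50,50,50,50,50],"delta_pos":[[0.028,-0.01,0],[0,0,0],[0,0,0],[0,0,0],[0,0,0]],"turn":[0,0,0,0,0]}'
python3 - <<'E'
from h import *
st()
plan((.429,-.080,.08),2.7,5)
E
```

```text
clock: 6.03
tcp_pos: [0.4384, -0.1005, 0.1908]
orientation: [0.0, 0.692, 0.722, 0.0]
wrist_force: [0.3, 0.3, -0.4]
finger_gap: 0.036
clock: 6.45
tcp_pos: [0.4301, -0.0796, 0.1904]
orientation: [0.0, 0.692, 0.722, 0.0]
wrist_force: [-0.7, -1.0, 0.0]
finger_gap: 0.0502
t 6.45 tcp [ 0.4301 -0.0796  0.1904] yaw 2.49 tilt 0.05 F [-0.7 -1.   0. ] gap 0.0502 q [-0.37  0.07 -0.38  1.11 -0.    1.16]
dp [[-0.0, -0.0, 0.028], [-0.0, -0.0, 0.027], [-0.0, -0.0, 0.028], [-0.0, -0.001, 0.027], [-0.0, -0.0, 0.028]] turn [np.float64(-0.01), np.float64(-0.01), np.float64(-0.01), np.float64(-0.01), np.float64(-0.01)]
from [ 0.4301 -0.0796  0.1904] 2.49 end [ 0.42934611 -0.07965461  0.07997005] 2.742462492009077
```

```bash
python3 -m creep '{"hand":[50,50,50,50,50],"delta_pos":[[0,0,0.028],[0,-0.001,0.027],[0,0,0.028],[0,0,0.027],[0,0,0.028]],"turn":[0,0,0,0,0]}'
python3 -m creep '{"hand":[0,0,0,0,0],"delta_pos":[[0,0,0],[0,0,0],[0,0,0],[0,0,0],[0,0,0]],"turn":[0,0,0,0,0]}' 80
python3 - <<'E'
from h import *
st()
save(cam('scene'),'s4.png',(130,260,150,300),5)
plan((.429+.0245,-.080+.209,.08),2.7,25)
E
```

```text
clock: 6.87
tcp_pos: [0.4293, -0.08, 0.0789]
orientation: [0.0, 0.692, 0.722, 0.0]
wrist_force: [0.3, -0.2, -0.3]
finger_gap: 0.0503
clock: 7.28
tcp_pos: [0.4297, -0.0794, 0.0812]
orientation: [0.001, 0.691, 0.723, 0.001]
wrist_force: [0.3, 0.8, 0.8]
finger_gap: 0.0071
t 7.28 tcp [ 0.4297 -0.0794  0.0812] yaw 2.55 tilt 0.12 F [0.3 0.8 0.8] gap 0.0071 q [-0.37  0.17 -0.57  0.83  0.    1.16]
dp [[0.01, 0.002, 0.0], [0.01, 0.002, 0.0], [0.01, 0.002, 0.0], [0.01, 0.002, 0.0], [0.01, 0.002, 0.0]] turn [np.float64(-0.0), np.float64(-0.0), np.float64(-0.0), np.float64(-0.0), np.float64(-0.0)]
dp [[0.01, 0.002, 0.0], [0.01, 0.002, 0.0], [0.01, 0.002, 0.0], [0.011, 0.001, 0.0], [0.01, 0.002, 0.0]] turn [np.float64(-0.0), np.float64(-0.0), np.float64(-0.0), np.float64(-0.0), np.float64(-0.0)]
dp [[0.011, 0.001, 0.0], [0.01, 0.002, 0.0], [0.011, 0.001, 0.0], [0.01, 0.002, 0.0], [0.011, 0.001, 0.0]] turn [np.float64(-0.0), np.float64(-0.0), np.float64(-0.0), np.float64(-0.0), np.float64(-0.0)]
dp [[0.01, 0.002, 0.0], [0.011, 0.001, 0.0], [0.01, 0.002, 0.0], [0.011, 0.001, 0.0], [0.01, 0.002, 0.0]] turn [np.float64(-0.0), np.float64(-0.0), np.float64(-0.0), np.float64(-0.0), np.float64(-0.0)]
dp [[0.011, 0.001, 0.0], [0.01, 0.002, 0.0], [0.011, 0.001, 0.0], [0.01, 0.002, 0.001], [0.011, 0.001, 0.0]] turn [np.float64(-0.0), np.float64(-0.0), np.float64(-0.0), np.float64(-0.0), np.float64(-0.0)]
from [ 0.4297 -0.0794  0.0811] 2.55 end [0.45325018 0.12909376 0.08034228] 2.5460145019821296
```

View pics/s4.png

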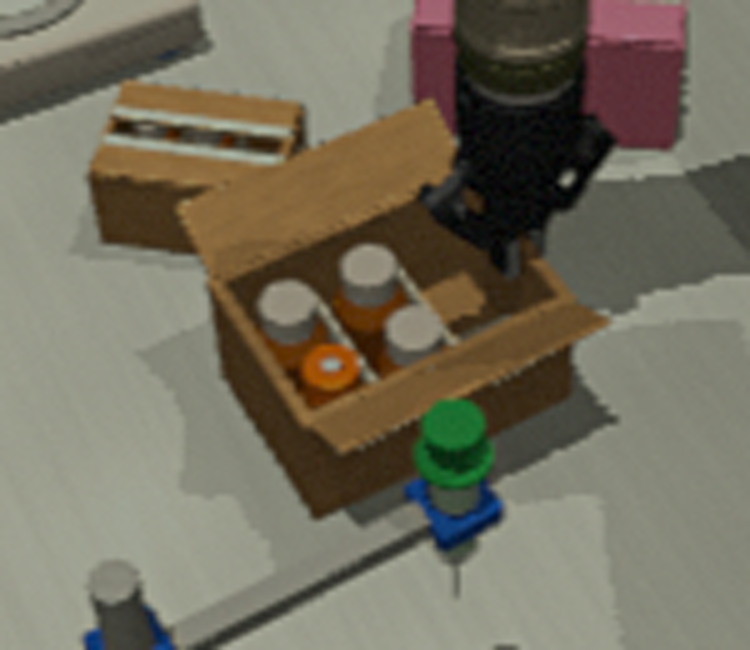

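Pinched: the gap reads 7.1 mm and the fingers straddle the near wall at s4 px (510,250). Both flaps are well open. Dragging now.

```bash
python3 -m creep '{"hand":[0,0,0,0,0],"delta_pos":[[0.005,0.001,0],[0.008,0.002,0],[0.01,0.002,0],[0.01,0.002,0],[0.01,0.002,0]],"turn":[0,0,0,0,0]}'
python3 -m creep '{"hand":[0,0,0,0,0],"delta_pos":[[0.01,0.002,0],[0.01,0.002,0],[0.01,0.002,0],[0.01,0.002,0],[0.01,0.001,0]],"turn":[0,0,0,0,0]}'
python3 - <<'E'
from h import *
st()
c=cam('top'); save(c,'t5.png',(100,250,130,330),4); save(cam('scene'),'s5.png',(130,260,150,300),5)
E
```

```text
clock: 7.75
tcp_pos: [0.436, -0.0465, 0.0814]
orientation: [0.003, 0.693, 0.721, -0.001]
wrist_force: [-1.6, -8.0, 4.0]
finger_gap: 0.0069
clock: 8.17
tcp_pos: [0.4417, -0.0059, 0.0814]
orientation: [0.003, 0.693, 0.721, -0.001]
wrist_force: [-0.5, -7.5, 2.5]
finger_gap: 0.0066
t 8.17 tcp [ 0.4417 -0.0059  0.0814] yaw 2.33 tilt 0.36 F [-0.5 -7.5  2.5] gap 0.0066 q [-0.19  0.18 -0.56  0.83 -0.    1.34]
```

View pics/t5.png

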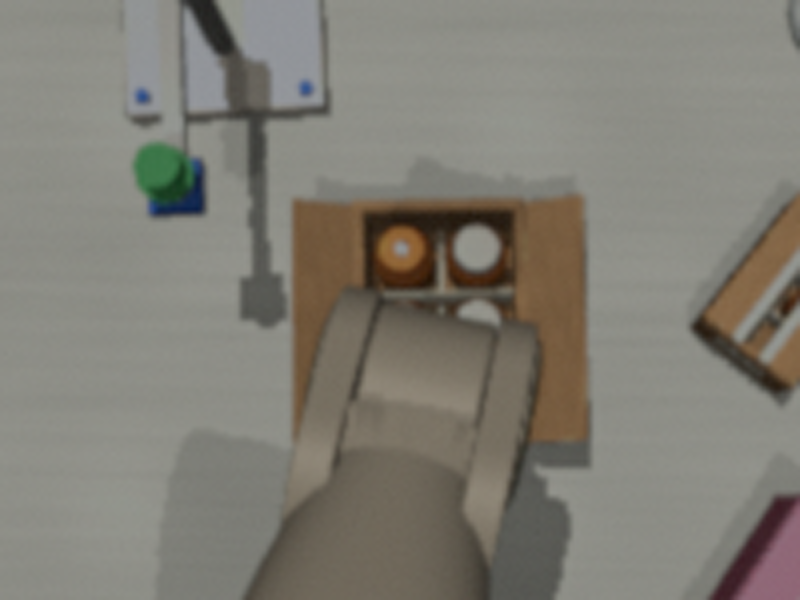

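View pics/s5.png

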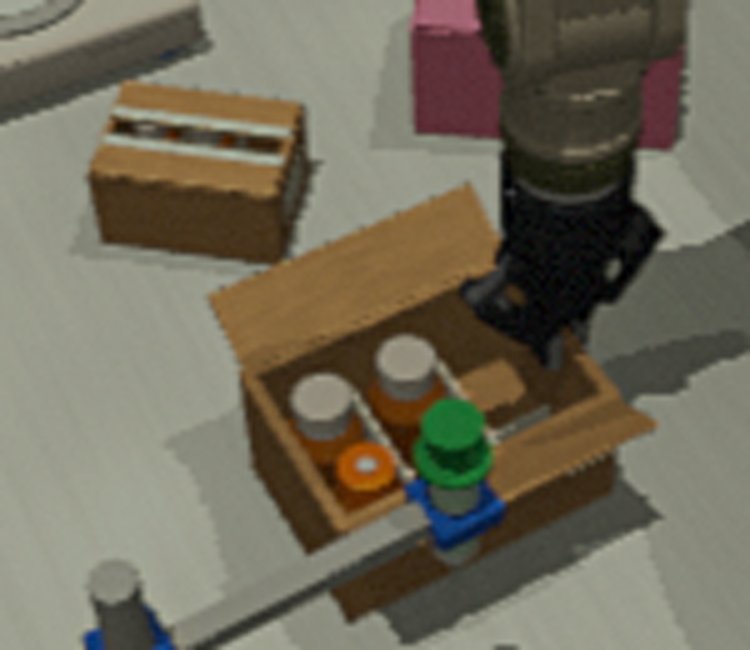

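Run:
```python
from h import *
c=cam('top')
m=wz(c,100+248/4,130+401/4,.0945); m2=wz(c,100+246/4,130+477/4,.0945); print(m,m2,np.degrees(np.arctan2((m-m2)[1],(m-m2)[0]))-90)
d=np.array([.596,.164])-m[:2]; s=env.get_state(); print(d)
plan((s['tcp_pos'][0]+d[0],s['tcp_pos'][1]+d[1],s['tcp_pos'][2]),2.5,15)
```

```text
[0.58480878 0.02448155 0.0945    ] [ 0.58717558 -0.0317895   0.0945    ] 2.408480958454618
[0.01119122 0.13951845]
dp [[0.012, 0.001, -0.0], [0.012, 0.001, -0.0], [0.012, 0.002, -0.0], [0.011, 0.001, -0.0], [0.012, 0.002, -0.0]] turn [np.float64(0.0), np.float64(0.0), np.float64(0.0), np.float64(0.0), np.float64(0.0)]
dp [[0.011, 0.001, -0.0], [0.012, 0.002, -0.0], [0.011, 0.001, -0.0], [0.012, 0.002, -0.0], [0.011, 0.001, -0.0]] turn [np.float64(0.0), np.float64(0.0), np.float64(0.0), np.float64(0.0), np.float64(0.0)]
dp [[0.012, 0.002, -0.0], [0.011, 0.001, -0.0], [0.012, 0.002, -0.0], [0.011, 0.001, -0.0], [0.012, 0.002, -0.0]] turn [np.float64(0.0), np.float64(0.0), np.float64(0.0), np.float64(0.0), np.float64(0.0)]
from [ 0.4415 -0.0041  0.0811] 2.53 end [0.45291837 0.13572929 0.08113495] 2.5273660221696264
```

```bash
python3 -m creep '{"hand":[0,0,0,0,0],"delta_pos":[[0.006,0.001,0],[0.01,0.001,0],[0.01,0.001,0],[0.01,0.001,0],[0.01,0.001,0]],"turn":[0,0,0,0,0]}'
python3 -m creep '{"hand":[0,0,0,0,0],"delta_pos":[[0.01,0.001,0],[0.01,0.001,0],[0.01,0.001,0],[0.01,0.001,0],[0.01,0.001,0]],"turn":[0,0,0,0,0]}'
python3 -m creep '{"hand":[0,0,0,0,0],"delta_pos":[[0.01,0.001,0],[0.01,0.001,0],[0.01,0,0],[0.01,0,0],[0.006,0,0]],"turn":[0,0,0,0,0]}'
python3 - <<'E'
from h import *
c=cam('top');st(); save(c,'t6.png',(100,250,100,300),4); save(cam('scene'),'s6.png',(160,290,170,320),5)
E
```

```text
clock: 8.73
tcp_pos: [0.4439, 0.0308, 0.0812]
orientation: [0.003, 0.693, 0.721, -0.001]
wrist_force: [0.6, -9.1, 8.2]
finger_gap: 0.0065
clock: 9.15
tcp_pos: [0.4461, 0.0711, 0.0813]
orientation: [0.003, 0.693, 0.721, -0.001]
wrist_force: [0.1, -10.6, 7.2]
finger_gap: 0.0067
clock: 9.57
tcp_pos: [0.4461, 0.1083, 0.0813]
orientation: [0.003, 0.692, 0.722, -0.0]
wrist_force: [0.2, -12.0, 12.0]
finger_gap: 0.0067
t 9.62 tcp [0.446  0.1091 0.0811] yaw 2.41 tilt 0.25 F [ 1.2 -6.  10.3] gap 0.0068 q [ 0.07  0.21 -0.52  0.84 -0.    1.6 ]
```

View pics/t6.png

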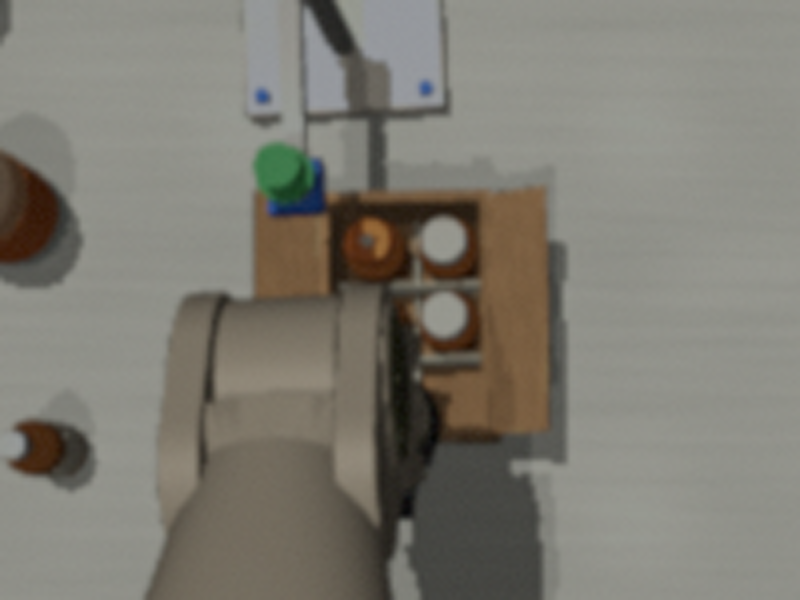

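View pics/s6.png

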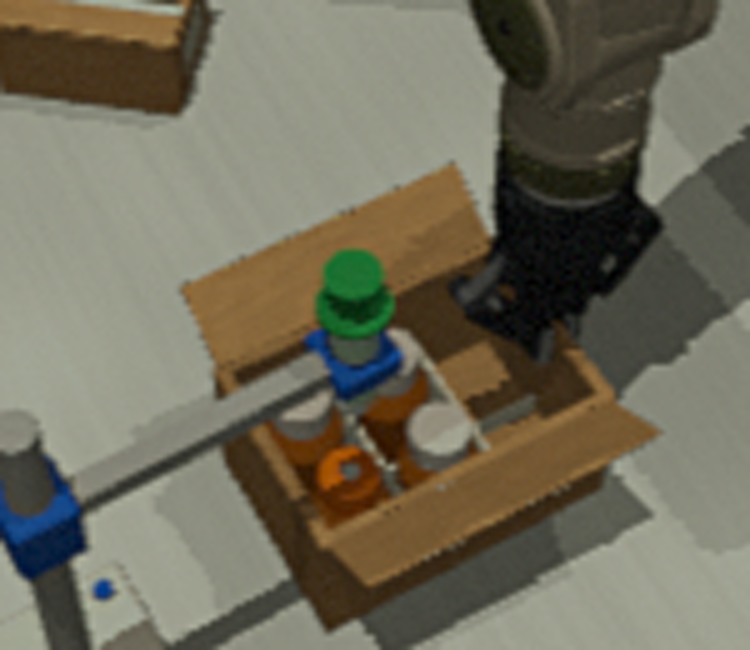

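Run:
```python
from h import *
c=cam('top'); s=cam('scene')
pr=lambda x,y: wz(c,100+y/4,100+x/4,.0945)
m=pr(368,241); m2=pr(444,239); print(m,m2,np.degrees(np.arctan2((m-m2)[1],(m-m2)[0]))-90)
ms=wz(s,160+470/5,170+351/5,.0945);print('scene mark',ms)
S=dict(np.load('s0.npz')); print('needle scene',wz(S,249.4,241.4,.16))
d=np.array([.596,.164])-m[:2]; t=env.get_state(); print(d)
plan((t['tcp_pos'][0]+d[0],t['tcp_pos'][1]+d[1],t['tcp_pos'][2]),2.5,5)
C=dict(np.load('t0.npz'))
T=cloud(c)
# syringe from top view: green top z~.31
P=T.reshape(-1,3); b=P[(P[:,2]>.3)&(P[:,2]<.32)&(P[:,0]>.55)&(P[:,0]<.64)&(P[:,1]>.1)&(P[:,1]<.22)]; print('plunger',len(b),(b.min(0)+b.max(0))/2)
P=cloud(s).reshape(-1,3); b=P[(P[:,2]>.3)&(P[:,2]<.32)&(P[:,0]>.55)&(P[:,0]<.64)&(P[:,1]>.1)&(P[:,1]<.22)]; print('plunger',len(b),(b.min(0)+b.max(0))/2)
```

```text
[0.58830437 0.13795113 0.0945    ] [0.59067251 0.08167235 0.0945    ] 2.409512099791229
scene mark [0.58788574 0.14059163 0.0945    ]
needle scene [0.59574886 0.16417515 0.16      ]
[0.00769563 0.02604887]
dp [[0.006, 0.002, -0.0], [0.007, 0.002, -0.0], [0.006, 0.002, -0.0], [0.007, 0.002, -0.0], [0.006, 0.003, -0.0]] turn [np.float64(-0.0), np.float64(-0.0), np.float64(-0.0), np.float64(-0.0), np.float64(-0.0)]
from [0.446  0.1091 0.0811] 2.43 end [0.45369658 0.13503104 0.08114183] 2.4280992388570812
plunger 110 [0.59742173 0.16370427 0.30963578]
plunger 110 [0.5952047  0.16329412 0.31021531]
```

```bash
python3 -m creep '{"hand":[0,0,0,0,0],"delta_pos":[[0.005,0.002,0],[0.008,0.003,0],[0.008,0.003,0],[0.007,0.002,0],[0.004,0.001,0]],"turn":[0,0,0,0,0]}'
python3 - <<'E'
from h import *
c=cam('top');st(); save(c,'t7.png',(100,250,100,300),4); save(cam('scene'),'s7.png',(160,290,170,320),5)
E
```

```text
clock: 10.18
tcp_pos: [0.453, 0.1337, 0.0812]
orientation: [0.002, 0.693, 0.721, -0.001]
wrist_force: [-2.9, -13.2, 13.7]
finger_gap: 0.0069
t 10.23 tcp [0.4531 0.1342 0.0812] yaw 2.36 tilt 0.26 F [-1.7 -9.9  9.3] gap 0.0068 q [ 0.12  0.23 -0.48  0.85 -0.    1.65]
```

View pics/t7.png

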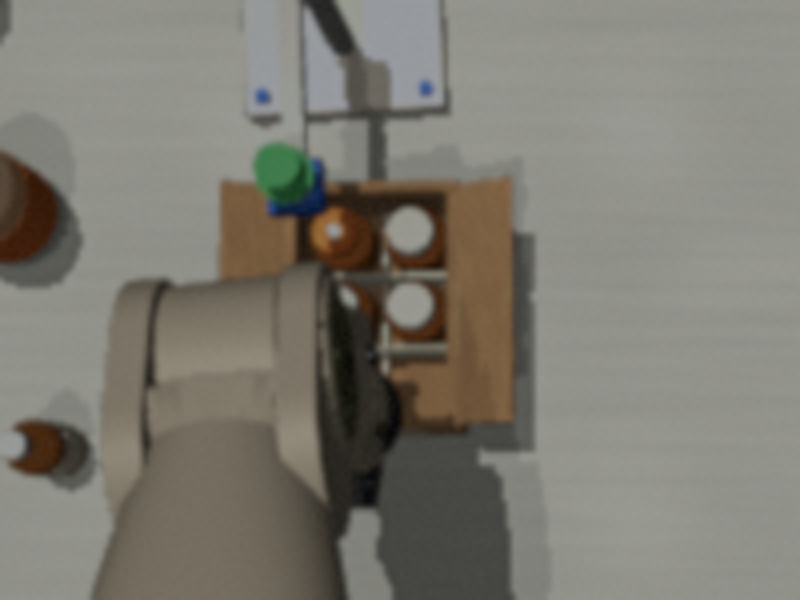

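View pics/s7.png

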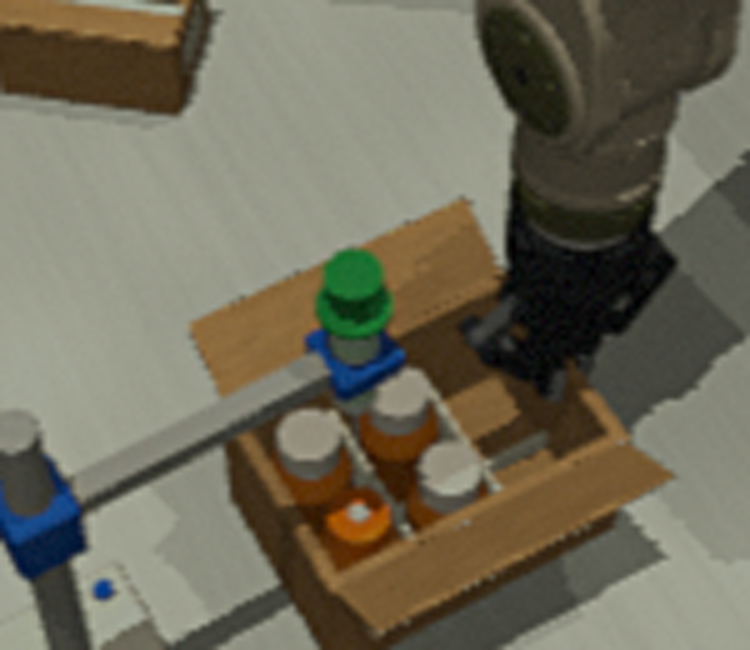

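Run:
```python
from h import *
c=cam('top'); s=cam('scene')
print('top mark',wz(c,100+231/4,100+335/4,.0945),'scene mark',wz(s,160+512/5,170+358/5,.0945))
print(env.pinpoint('top','mark')[:2],env.pinpoint('scene','mark')[:2],env.pinpoint('scene','needle_tip')[:2])
# far rim height/tilt: rim z samples
T=cloud(c); st()
```

```text
top mark [0.59542573 0.16262481 0.0945    ] scene mark [0.59621671 0.16482142 0.0945    ]
[{'location': [158.2, 330.4], 'score': 0.9}, {'location': [159.2, 183.5], 'score': 0.85}] [{'location': [158.0, 176.5], 'score': 0.8}, {'location': [118.6, 274.0], 'score': 0.69}] [{'location': [249.3, 241.3], 'score': 0.65}, {'location': [261.4, 243.0], 'score': 0.63}]
t 10.53 tcp [0.4532 0.1342 0.0812] yaw 2.36 tilt 0.21 F [-0.2 -6.5  8.7] gap 0.0068 q [ 0.12  0.23 -0.48  0.85 -0.    1.65]
```

```bash
python3 -m creep '{"hand":[20,45,45,45,45],"delta_pos":[[0,0,0],[0,0,0],[0,0,0],[0,0,0],[0,0,0]],"turn":[0,0,0,0,0]}'
python3 -m creep '{"hand":[45,45,45,45,45],"delta_pos":[[0,0,-0.015],[0,0,-0.03],[0,0,-0.04],[0,0,-0.04],[0,0,-0.04]],"turn":[0,0,0,0,0]}'
python3 -m creep '{"hand":[45,45,45,45,45],"delta_pos":[[-0.04,-0.01,0],[-0.045,-0.01,0],[-0.045,-0.01,0],[-0.045,0,0],[-0.045,0,0]],"turn":[0,0,0,0,0]}'
python3 -m creep '{"hand":[45,45,45,45,45],"delta_pos":[[-0.045,0,0],[-0.045,0,0],[-0.045,0,0],[-0.03,0,0],[0,0,0]],"turn":[0,0,0,0,0]}'
python3 - <<'E'
from h import *
c=cam('top');st(); s=cam('scene'); save(c,'t8.png',(90,240,80,280),4); save(s,'s8.png',(150,290,150,310),5)
P=cloud(c).reshape(-1,3); Q=cloud(s).reshape(-1,3)
for x in (.48,.52,.56,.60):
    for n,D in (('top',P),('scene',Q)):
        q=D[(abs(D[:,0]-x)<.003)&(D[:,1]>.0)&(D[:,1]<.27)&(D[:,2]>.09)&(D[:,2]<.16)]; q=q[np.argsort(q[:,1])]; print(x,n,np.round(q[::max(1,len(q)//22),1:]*1000).astype(int).tolist())
E
```

```text
clock: 10.95
tcp_pos: [0.4519, 0.136, 0.0797]
orientation: [-0.0, 0.691, 0.723, -0.0]
wrist_force: [-0.0, -0.2, -0.2]
finger_gap: 0.0452
clock: 11.37
tcp_pos: [0.4515, 0.136, 0.213]
orientation: [-0.0, 0.691, 0.723, -0.0]
wrist_force: [-0.3, -0.8, -1.0]
finger_gap: 0.0448
clock: 11.78
tcp_pos: [0.4352, -0.0421, 0.2121]
orientation: [0.0, 0.691, 0.723, 0.0]
wrist_force: [0.4, 0.2, -0.1]
finger_gap: 0.0447
clock: 12.2
tcp_pos: [0.4423, -0.1772, 0.2116]
orientation: [0.001, 0.693, 0.721, -0.0]
wrist_force: [0.4, -0.0, 0.3]
finger_gap: 0.0453
t 12.25 tcp [ 0.4417 -0.1749  0.2115] yaw 2.3 tilt 0.02 F [-0.1  0.2 -0.1] gap 0.045 q [-0.55  0.13 -0.26  1.18  0.    0.98]
0.48 top [[28, 127], [31, 124], [36, 121], [39, 120], [46, 114], [51, 114], [55, 107], [60, 110], [64, 104], [70, 100], [73, 99], [190, 99], [193, 100], [198, 103], [201, 103], [204, 103], [209, 108], [211, 110], [214, 109], [218, 116], [221, 118], [226, 119], [229, 119], [234, 125], [236, 125]]
0.48 scene [[29, 124], [35, 122], [37, 119], [43, 117], [46, 116], [49, 113], [52, 112], [57, 108], [60, 103], [66, 110], [69, 106], 
[... 1112 characters left out ...]
08, 107], [212, 111], [215, 112], [219, 115], [220, 115], [224, 118], [226, 117], [230, 122], [234, 126], [238, 127], [241, 126]]
0.6 top [[33, 128], [39, 122], [48, 119], [54, 113], [60, 106], [69, 106], [75, 102], [82, 98], [99, 96], [106, 92], [115, 95], [124, 92], [154, 92], [162, 96], [168, 96], [177, 96], [194, 99], [202, 102], [207, 104], [215, 113], [220, 115], [228, 119], [235, 125], [241, 126]]
0.6 scene [[33, 125], [39, 123], [43, 121], [48, 119], [53, 114], [58, 109], [64, 108], [70, 106], [100, 95], [105, 94], [114, 97], [120, 96], [125, 96], [154, 93], [161, 96], [166, 95], [174, 96], [179, 91], [195, 100], [206, 108], [214, 111], [222, 115], [231, 119], [236, 121], [242, 127]]
```

View pics/t8.png

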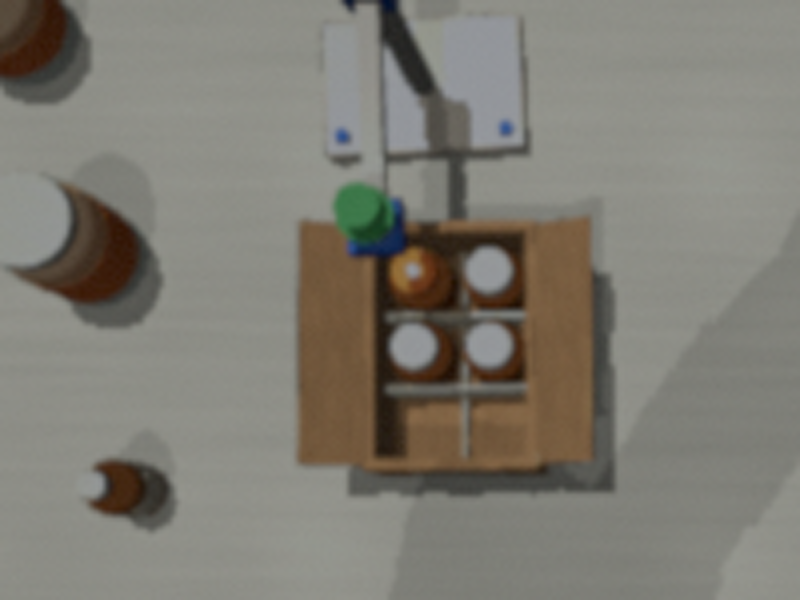

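View pics/s8.png

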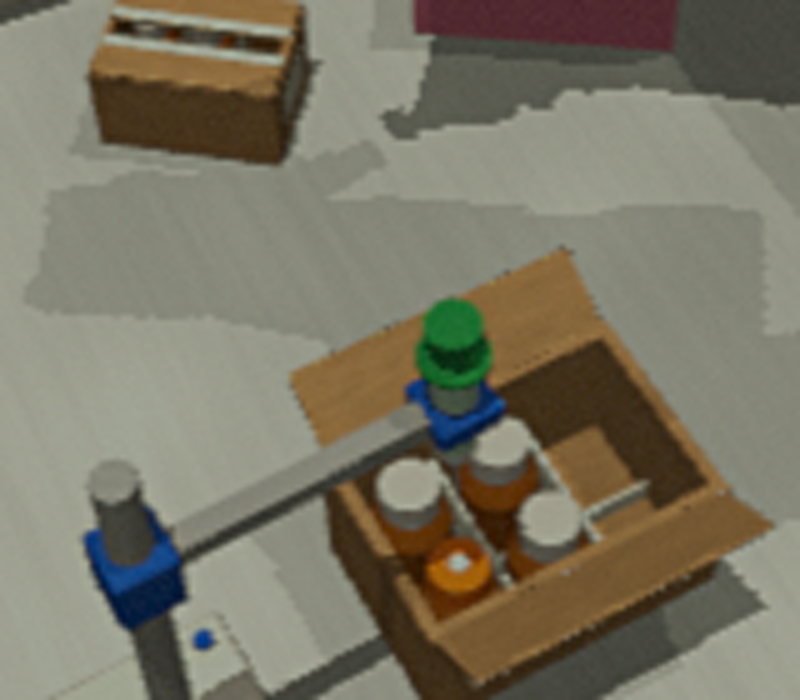

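Run:
```python
from h import *
c=cam('top'); s=cam('scene')
m=wz(c,90+271/4,80+414/4,.0945); n=wz(s,150+562/5,150+459/5,.0945); print(m,n,[np.hypot(*(k[:2]-[.596,.164])) for k in (m,n)])
for t in ('balance','dropper','media'): print(t,[(np.round(d['location'],1),round(d['score'],2)) for d in env.pinpoint('top',t)[:1]])
st(); print(env.hand_in())
```

```text
[0.59541429 0.1633662  0.0945    ] [0.59575076 0.16506979 0.0945    ] [np.float64(0.000862993811785221), np.float64(0.00109843753477471)]
balance [(array([169.5, 396.5]), 0.97)]
dropper [(array([213.3, 115.2]), 0.58)]
media [(array([153.5, 105.6]), 0.83)]
t 12.55 tcp [ 0.4416 -0.1717  0.2119] yaw 2.62 tilt 0.02 F [-0.3  0.4 -0.4] gap 0.0452 q [-0.54  0.13 -0.26  1.18  0.    0.98]
the job is handed in; nothing more can be done
None
```

I opened both flaps of the larger brown carton from inside with the closed fingers. Then I pinched its near wall, dragged it along the bench to the needle, released it and moved the arm away. I handed in at 12.6 s, with no verdict reported.

Last checks:
- **Cap under the needle:** the cap's white dot is about 1 mm from the point under the needle in both cameras. The calibration itself is only good to about 2 mm.
- **Flaps:** depth profiles put both at about 2.6 rad (limit 2.05).
- **Carton:** it looks flat on the bench, with the rim at about 100 mm all round. I did not measure its tilt separately.
- **Balance and bottles:** the network's top-view positions differ from the start by up to 4 pixels, roughly 13 mm. The arm never went near them, so I take this as network scatter, but I did not check it another way.
- **Filling stand:** I saw no sign of contact in the pictures, and no force was measured on the stand itself. The wrist force stayed below about 20 N throughout.

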